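# Repack the seawater filter column

### The job

The seawater filter has been tipped over and emptied: swing its tube upright against the stop and push the lock pin fully home before anything goes into the tube. Then drop all the clean filter rings from the drying mat into the tube, so that they lie flat on one another in one column, and put the spent rings from the catch tray into the wash tub. Leave the bottle, the beaker and the screwdriver where they are.

Things in the scene. Friction and masses are not known exactly. Their poses are not given: they have to be found in the camera images.
- filter (a joint): the filter column on its trunnion: angle in rad by which the tube leans over, 0 = upright against the stop (end of travel), up to 1.2 = tipped over towards the catch tray for draining. Stiff in its bearings: it stays where it is left, and takes about 4 N at the lever handle to swing
- trunnion_axis (a point): fixed point on the horizontal trunnion axis, at the middle of the tube, 95 above the bench. Its x axis lies along the trunnion axis (from the lever side to the lock-pin side), its y axis points to the side the tube tips to (the catch tray's side), z up. Aluminium base plate 245 x 130 x 12 and two 10 thick cheeks, 108 apart centre to centre, carry the column
- lever_grip (a point): middle of the round black handle of the swing lever, 16 diameter, 78 long, parallel to the trunnion axis and 113 out from the tube's centre along it, 105 from the trunnion axis; it is straight above the axis when the tube is upright, and swings with the tube
- tube_mouth (a point): centre of the open mouth of the clear tube, at its rim. The bore is 63 in diameter and 108 deep; the last 8 mm at the mouth flare out to 70. Outside diameter 71, 77 at the rim. Upright, the rim is 157 above the bench
- tube_floor (a point): centre of the tube's inner floor, 108 below the mouth; z axis along the tube towards the mouth
- pin (a joint): the captive lock pin, a 12 mm plunger that slides straight down in a brass bush into the hole in the rim of the index hub: travel in m, 0 = drawn up, 0.022 = fully home, with 18 mm of the pin in the hub. It can go home only with the tube upright (or at the drain hole, 1.0 rad over); elsewhere the hub's rim stops it after about 4 mm. It stays where it is left and takes about 4 N to push
- pin_top (a point): top of the lock pin's round black knob, 29 diameter and 16 high, above the index hub on the stand's side away from the lever (77 from the tube's centre along the trunnion axis); about 197 above the bench when drawn, 175 when home
- tray: shallow white catch tray beside the stand, 170 x 170, floor 3 thick, rim 12 high; origin: centre of its underside, on the bench
- tub_in (a point): centre of the inner floor of the open grey wash tub, which is 200 (its x) x 170 (its y) outside, 65 high, walls and floor 4 thick; axes along its sides
- mat: black ribbed drying mat, 220 x 220 x 2, flat on the bench; origin: centre of its underside
- bottle: bystander: capped amber bottle, 64 diameter, 150 high; origin: centre of its underside
- beaker: bystander: glass beaker, 72 diameter, 90 high; origin: centre of its underside
- driver: bystander: screwdriver, 180 long, 26 thick, lying on the bench; origin: its middle, at bench height; x axis along it
- clean1_mid (a point): clean filter ring laid out on the drying mat (four or five are there, an absent one reads None): flat white porous ceramic ring, 60 outside diameter, 18 thick, centre hole 20 (too small for a finger), about 80 g; the point is its centre, half-way up; its z axis is the ring's axis (either face may be up)
- clean2_mid (a point): clean filter ring laid out on the drying mat (four or five are there, an absent one reads None): flat white porous ceramic ring, 60 outside diameter, 18 thick, centre hole 20 (too small for a finger), about 80 g; the point is its centre, half-way up; its z axis is the ring's axis (either face may be up)
- clean3_mid (a point): clean filter ring laid out on the drying mat (four or five are there, an absent one reads None): flat white porous ceramic ring, 60 outside diameter, 18 thick, centre hole 20 (too small for a finger), about 80 g; the point is its centre, half-way up; its z axis is the ring's axis (either face may be up)
- clean4_mid (a point): clean filter ring laid out on the drying mat (four or five are there, an absent one reads None): flat white porous ceramic ring, 60 outside diameter, 18 thick, centre hole 20 (too small for a finger), about 80 g; the point is its centre, half-way up; its z axis is the ring's axis (either face may be up)
- clean5_mid (a point): clean filter ring laid out on the drying mat (four or five are there, an absent one reads None): flat white porous ceramic ring, 60 outside diameter, 18 thick, centre hole 20 (too small for a finger), about 80 g; the point is its centre, half-way up; its z axis is the ring's axis (either face may be up)
- spent1_mid (a point): spent filter ring lying in the catch tray (two or three are there, an absent one reads None): flat white porous ceramic ring, 60 outside diameter, 18 thick, centre hole 20 (too small for a finger), about 80 g; the point is its centre, half-way up; its z axis is the ring's axis (either face may be up)
- spent2_mid (a point): spent filter ring lying in the catch tray (two or three are there, an absent one reads None): flat white porous ceramic ring, 60 outside diameter, 18 thick, centre hole 20 (too small for a finger), about 80 g; the point is its centre, half-way up; its z axis is the ring's axis (either face may be up)
- spent3_mid (a point): spent filter ring lying in the catch tray (two or three are there, an absent one reads None): flat white porous ceramic ring, 60 outside diameter, 18 thick, centre hole 20 (too small for a finger), about 80 g; the point is its centre, half-way up; its z axis is the ring's axis (either face may be up)
Not all that is in view belongs to the job. Of the things shaped like the tray, the white one is meant.

How it is judged:
On the way, in this order (a step that is already met when the one before it is completed fails the run):
1. the tube is swung upright against its stop (value of joint filter below 0.06 rad), for 0.2 s.
2. the lock pin is pushed home with the tube upright (value of joint filter below 0.06 rad and value of joint pin above 0.017 m), for 0.2 s.
3. all the clean rings lie flat in the locked tube (all of step 2 and horizontal distance between each of clean1_mid, clean2_mid, clean3_mid, clean4_mid, clean5_mid and tube_floor below 0.005 m and angle between the z axis of each of clean1_mid, clean2_mid, clean3_mid, clean4_mid, clean5_mid and the z axis of tube_floor, either way round below 0.1 rad and z of clean1_mid in the frame of tube_floor between 0.003 and 0.088 m and z of clean2_mid in the frame of tube_floor between 0.003 and 0.088 m and z of clean3_mid in the frame of tube_floor between 0.003 and 0.088 m and z of clean4_mid in the frame of tube_floor between 0.003 and 0.088 m and z of clean5_mid in the frame of tube_floor between 0.003 and 0.088 m), for 0.2 s.
At the end, for the whole second after the job is handed in: the tube is upright (lean under 0.06 rad) with the lock pin home (over 17 mm of its 22 mm travel); every clean ring lies in the tube, within 5 mm of its axis, flat to 0.1 rad, its centre 3 to 88 mm above the tube's floor; every spent ring is inside the wash tub, its centre below the tub's rim (all of step 3 and x of spent1_mid in the frame of tub_in between -0.094 and 0.094 m and y of spent1_mid in the frame of tub_in between -0.079 and 0.079 m and z of each of spent1_mid, spent2_mid, spent3_mid in the frame of tub_in below 0.06 m and x of spent2_mid in the frame of tub_in between -0.094 and 0.094 m and y of spent2_mid in the frame of tub_in between -0.079 and 0.079 m and x of spent3_mid in the frame of tub_in between -0.094 and 0.094 m and y of spent3_mid in the frame of tub_in between -0.079 and 0.079 m); the robot touches nothing.
It fails at once if the bottle is disturbed: moved more than 30 mm (distance of bottle from where it was at the start of the episode above 0.03 m).
It fails at once if the beaker is disturbed: moved more than 30 mm (distance of beaker from where it was at the start of the episode above 0.03 m).
It fails at once if the driver is disturbed: moved more than 30 mm (distance of driver from where it was at the start of the episode above 0.03 m).
It fails at once if a clean ring goes into the tube before the lock pin is home (value of joint pin below 0.012 m and distance between any of clean1_mid, clean2_mid, clean3_mid, clean4_mid, clean5_mid and tube_floor below 0.095 m).
Of clean1, clean2, clean3, clean4, clean5 only 4 to 5 are there at a start; the rules pass over those that are not, and their reading is None.
Of spent1, spent2, spent3 only 2 to 3 are there at a start; the rules pass over those that are not, and their reading is None.
At some moment in a run one of clean1, clean2, clean3, clean4, clean5 may be knocked a few centimetres aside while the robot is not near it.
Once in a run the grip may slacken for a moment while it holds something.
It also fails if it takes over 210 s, if anything falls off the work surface, if the arm or the gripper's body presses on something with over 40 N, if the wrist force passes 120 N, or if a joint passes its speed limit or range.

### The arm

A 7-joint arm with a two-finger parallel gripper is mounted at the origin on the work surface. World frame = base frame: x ahead of the robot, y to its left, z up, the work surface at z = 0. Lengths are in m, angles in rad, forces in N, time in s.
With the tool pointing down it reaches from about 0.35 to 0.9 m from the base axis. Payload 8.1 kg.
Tool frame: the origin (TCP) lies between the finger pads; the fingertips stand 17 mm ahead of it and the grasp point (between the pads) lies 2 mm behind it; z points along the fingers, y is the direction in which the jaws open and shut (so a half turn about z gives the same grasp; the last joint's range is limited). The gripper opens to 92 mm and grips with 3 to 60 N. Pads are 19 mm wide; open, the fingers measure 130 mm over their backs; the gripper's body (75 mm by 190 mm) begins 47 mm behind the grasp point.
Start: joints at [1.077, 0.434, 0.025, 1.573, -0.012, 1.134, -0.075], TCP at [0.238, -0.578, 0.244] pointing down, gripper open.
Joint ranges: [-2.62, 2.62], [-0.44, 2.09], [-1.27, 1.32], [0.08, 2.57], [-1.32, 4.46], [0.12, 2], [-2.74, 2.74]. Speed limits (rad/s): [2.22, 2.22, 3.01, 3.01, 3.14, 3.14, 3.14].

### API

Orientations are given as a rotation vector (axis times angle).
In Python, from cell import arm gives the robot as it stands. The module is installed in compiled form; this text tells all that it offers.
- The arm moves only by the shell command python3 -m crank 'ROWS' [FORCE]. ROWS is JSON, a list of rows, each a list of 5 numbers: the opening, from 0 (shut) to 1 (fully open), then the shift along the world's x, y, z normalised to -1 to 1, where 1 is 40 cm, then the turn about the world's z normalised to -1 to 1, where 1 is 60 degrees. In form: [[fingers, tx, ty, tz, twist], ...]. A call has exactly 8 rows; each row shifts and turns the commanded pose from where the row before left it; what a row does not reach is not made up. A row lasts 1/12 s, in which the tool goes at most 41.7 mm and 7.16 degrees, less where a joint would pass 70% of its speed; a pose out of reach is approached as far as the arm can. A call with a number of a shift or a turn outside -1 to 1 is refused whole. A call with a gripper value outside its range is refused whole. The fingers move at their own pace and stop on an object; FORCE is the grip in N (left out, the last holds). Time passes only in rows, so rows that do not move let the fingers close, or fill a call up. It gives the time, the measured TCP pose, the force and the opening at its end, in the units of the state.
- arm.observe(): the state, without advancing time (a new reading comes with each control period).
- arm.get_image(name): name is "scene" or "top"; returns the picture (400x640x3 uint8, red, green, blue); there is no depth.
- arm.get_calibration(name): a dict with "intrinsics" (3x3 intrinsics, pixels), "extrinsics" (4x4, takes a point from camera to world coordinates). Camera axes: x right, y down, z forward; pixel columns grow to the right and rows downward; lengths in m; the calibration is good to about 2 mm. A picture is of the moment at which its call begins. get_calibration takes no time and is no camera call.
- arm.sign_off(): hands the job in, once; it reports no verdict.
The state is a dict: "clock": time; "joints": joint angles; "dq": joint speeds; "joint_efforts": joint torques, N m; "position": TCP position; "ee_rot": TCP orientation; "force": force on the tool from outside, world axes, zero at the start; "ft_torque": the same for the moment, N m; "width": opening from 0.0 (shut) to 1.0 (fully open).
Only numpy, scipy, OpenCV 4.12 (cv2) and the standard library are available. Lean on these libraries where they do the work, as an engineer would, in place of code of your own. Each camera call takes 0.05 s, during which the arm holds its last target.

## Working session

There is one attempt and no reset: what is moved stays moved. The work goes in short steps, Python scripts to look and compute and a shell command to move; the robot and the scene stay as the last step left them, time stands still between calls to the robot, and variables do not carry over. Pictures are saved under pics/ and viewed, and the job is handed in when it is done.

```bash
ls; mkdir -p pics; python3 - <<'E'
from cell import arm
import cv2,numpy as np
s=arm.observe();print({k:np.round(v,3).tolist() for k,v in s.items()})
for n in("scene","top"):
    im=arm.get_image(n);cv2.imwrite(f"pics/{n}0.png",im[:,:,::-1])
    c=arm.get_calibration(n);print(n,np.round(c["intrinsics"],1).tolist(),np.round(c["extrinsics"],3).tolist())
E
```

```text
pics
{'clock': 0.0, 'joints': [1.077, 0.435, 0.025, 1.574, -0.012, 1.134, -0.075], 'dq': [0.0, 0.002, -0.001, 0.001, 0.0, 0.001, -0.002], 'joint_efforts': [-0.0, -66.784, 0.985, -31.445, -0.061, 0.043, 0.0], 'position': [0.238, -0.577, 0.243], 'ee_rot': [-3.08, -0.61, 0.001], 'force': [-0.067, -0.557, -0.301], 'ft_torque': [-0.037, -0.019, 0.015], 'width': 1.0}
scene [[386.9, 0.0, 320.0], [0.0, 386.9, 196.8], [0.0, 0.0, 1.0]] [[-0.792, 0.527, -0.308, 0.868], [0.61, 0.682, -0.404, 0.641], [-0.003, -0.508, -0.861, 1.227], [0.0, 0.0, 0.0, 1.0]]
top [[435.1, 0.0, 314.5], [0.0, 435.1, 198.7], [0.0, 0.0, 1.0]] [[0.06, -0.976, 0.209, 0.265], [-0.998, -0.06, 0.008, 0.151], [0.004, -0.209, -0.978, 1.305], [0.0, 0.0, 0.0, 1.0]]
```

View pics/scene0.png

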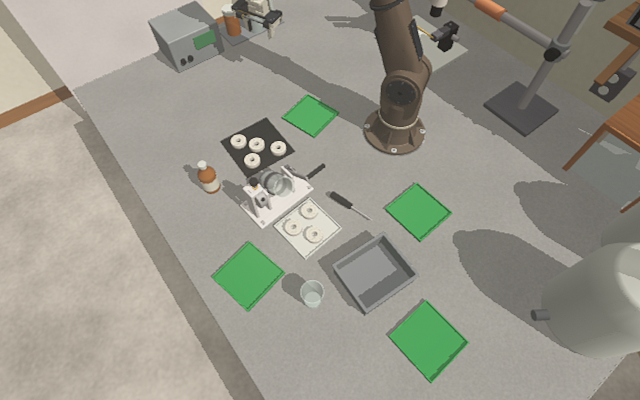

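View pics/top0.png

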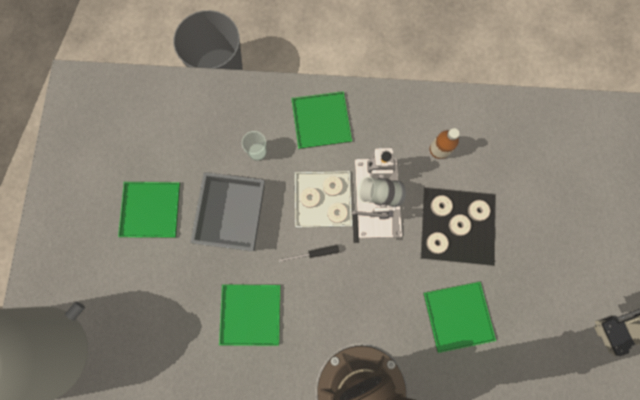

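The white tray is at top (323,199). The green ones at (323,120), (150,210), (251,315) and (460,316) don't fit "white". There are four clean rings on the mat (442,205), (480,210), (460,225), (437,243) and three spent rings at (310,198), (333,185), (337,212). Enlarging next.

```bash
python3 - <<'E'
import cv2
a=cv2.imread("pics/top0.png")[130:275,280:510];cv2.imwrite("pics/c1.png",cv2.resize(a,None,fx=3.4,fy=3.4,interpolation=2))
a=cv2.imread("pics/scene0.png")[110:265,200:390];cv2.imwrite("pics/c2.png",cv2.resize(a,None,fx=3.8,fy=3.8,interpolation=2))
E
```

```text
(no output)
```

View pics/c1.png

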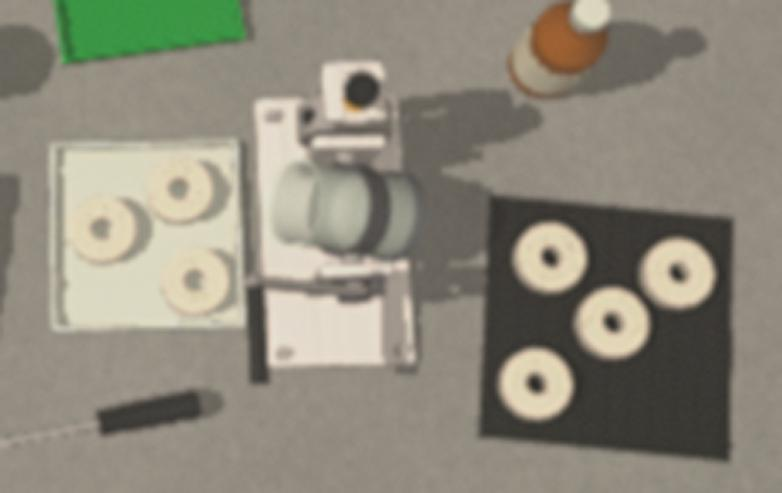

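View pics/c2.png

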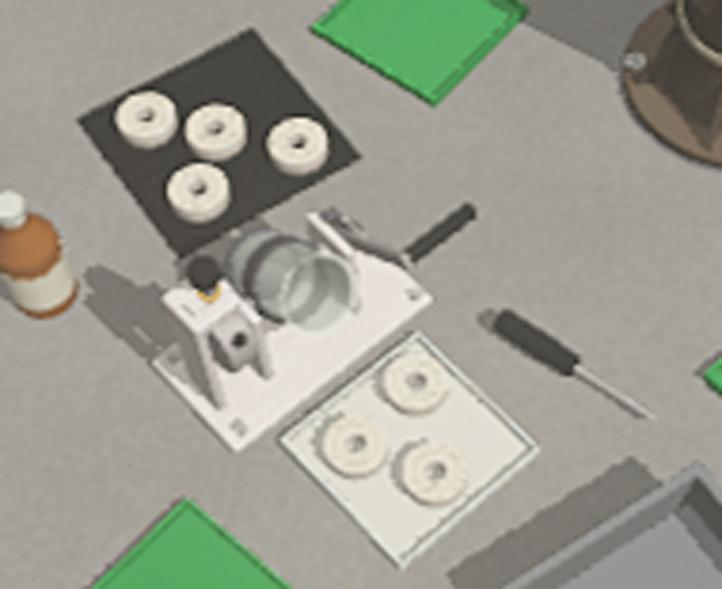

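```bash
cat > h.py <<'E'
from cell import arm
import cv2,numpy as np
C={n:arm.get_calibration(n) for n in("scene","top")}
def ray(n,u,v):
    K=np.array(C[n]["intrinsics"]);T=np.array(C[n]["extrinsics"])
    return T[:3,3],T[:3,:3]@np.linalg.solve(K,[u,v,1.])
def onz(n,u,v,z):
    o,d=ray(n,u,v);return o+d*(z-o[2])/d[2]
def tri(uv_s,uv_t):
    A=[];b=[]
    for n,(u,v) in(("scene",uv_s),("top",uv_t)):
        o,d=ray(n,u,v);d=d/np.linalg.norm(d);P=np.eye(3)-np.outer(d,d);A.append(P);b.append(P@o)
    x=np.linalg.lstsq(np.vstack(A),np.hstack(b),rcond=None)[0]
    return x,np.linalg.norm(np.vstack(A)@x-np.hstack(b))
def proj(n,p):
    K=np.array(C[n]["intrinsics"]);T=np.linalg.inv(np.array(C[n]["extrinsics"]))
    q=K@(T[:3,:3]@np.array(p)+T[:3,3]);return q[:2]/q[2]
def grab(tag):
    r={}
    for n in("scene","top"):
        im=arm.get_image(n)[:,:,::-1].copy();cv2.imwrite(f"pics/{n}_{tag}.png",im);r[n]=im
    return r
def crop(im,x0,y0,x1,y1,f,name):
    cv2.imwrite(f"pics/{name}.png",cv2.resize(im[y0:y1,x0:x1],None,fx=f,fy=f,interpolation=2))
def rings(im,n,box,mask,z,amin=60,amax=900):
    x0,y0,x1,y1=box;m=np.zeros(im.shape[:2],np.uint8);m[y0:y1,x0:x1]=mask[y0:y1,x0:x1]
    cs,_=cv2.findContours(m,cv2.RETR_EXTERNAL,cv2.CHAIN_APPROX_NONE);out=[]
    for c in cs:
        a=cv2.contourArea(c)
        if amin<a<amax:
            M=cv2.moments(c);u,v=M["m10"]/M["m00"],M["m01"]/M["m00"]
            out.append((round(u,1),round(v,1),round(a),np.round(onz(n,u,v,z),4)))
    return out
E
python3 - <<'E'
from h import *
t=cv2.imread("pics/top0.png");s=cv2.imread("pics/scene0.png")
hsv=cv2.cvtColor(t,cv2.COLOR_BGR2HSV);hs=cv2.cvtColor(s,cv2.COLOR_BGR2HSV)
for r in rings(t,"top",(424,190,495,262),(hsv[...,2]>125).astype(np.uint8),.011):print("mat top",*r)
for r in rings(s,"scene",(222,120,293,172),(hs[...,2]>125).astype(np.uint8),.011):print("mat sc",*r)
for p in((310,198),(333,185),(337,212),(300,180),(323,199),(350,220),(318,198)):print(p,t[p[1],p[0]],hsv[p[1],p[0]])
print("tray px")
for u in range(296,352,2):print(u,t[198,u].tolist(),end=' ')
E
```

```text
mat top 437.2 242.5 338 [ 0.4306 -0.2107  0.011 ]
mat top 459.7 224.5 334 [ 0.489  -0.2781  0.011 ]
mat top 478.8 210.0 330 [ 0.5371 -0.3365  0.011 ]
mat top 441.4 205.2 326 [ 0.5448 -0.2231  0.011 ]
mat sc 282.7 164.5 258 [ 0.4589 -0.131   0.011 ]
mat sc 251.9 160.1 175 [ 0.5415 -0.2213  0.011 ]
mat sc 228.4 162.3 248 [ 0.6189 -0.2676  0.011 ]
mat sc 278.0 147.9 170 [ 0.4278 -0.2084  0.011 ]
mat sc 256.5 144.2 169 [ 0.4851 -0.2758  0.011 ]
mat sc 238.3 141.0 168 [ 0.5337 -0.3339  0.011 ]
mat sc 284.1 129.5 284 [ 0.3551 -0.2707  0.011 ]
mat sc 234.2 126.3 344 [ 0.5069 -0.4098  0.011 ]
(310, 198) [134 149 154] [ 23  33 154]
(333, 185) [131 147 151] [ 24  34 151]
(337, 212) [132 149 152] [ 26  34 152]
(300, 180) [192 216 219] [ 27  31 219]
(323, 199) [136 153 158] [ 23  36 158]
(350, 220) [179 198 202] [ 25  29 202]
(318, 198) [182 211 224] [ 21  48 224]
tray px
296 [147, 166, 169] 298 [151, 169, 173] 300 [192, 217, 225] 302 [185, 215, 225] 304 [185, 215, 226] 306 [167, 192, 209] 308 [134, 152, 156] 310 [134, 149, 154] 312 [176, 199, 210] 314 [186, 216, 226] 316 [182, 215, 224] 318 [182, 211, 224] 320 [144, 161, 169] 322 [133, 150, 153] 324 [151, 171, 175] 326 [193, 217, 220] 328 [193, 216, 220] 330 [192, 216, 220] 332 [194, 217, 221] 334 [193, 217, 220] 336 [193, 216, 220] 338 [193, 216, 220] 340 [193, 215, 220] 342 [192, 215, 220] 344 [192, 215, 219] 346 [191, 215, 219] 348 [188, 212, 217] 350 [178, 194, 196]
```

```bash
python3 - <<'E'
from h import *
t=cv2.imread("pics/top0.png");s=cv2.imread("pics/scene0.png")
for im,n,box in((t,"top",(297,172,351,226)),(s,"scene",(276,200,340,255))):
    d=im[...,2].astype(int)-im[...,0]
    m=cv2.morphologyEx((d>33).astype(np.uint8),cv2.MORPH_OPEN,np.ones((2,2)))
    for r in rings(im,n,box,m,.012):print(n,*r)
print("knob",tri((253.2,181),(386.2,155.9)))
print("h robot end",tri((324.5,165.5),(357,242.4)))
print("h far end",tri((307.4,177.9),(355.6,212.4)))
# plate corners: top crop
for n,l,f,o in(("top",((255,100),(272,367),(415,365)),3.4,(280,130)),("scene",((238,450),(432,295),(155,363)),3.8,(200,110))):
    for x,y in l:print(n,"plate",np.round(onz(n,x/f+o[0],y/f+o[1],.012),4))
for u,v in((195,180),(263,187),(203,172)):pass
print("tray c top",onz("top",323,199,.006), "tub corners", [np.round(onz("top",u,v,.065),3) for u,v in((201,173),(264,178),(257,249),(194,242))])
print("bottle",onz("top",440,153,.0),"beaker",onz("top",257,152,0),"driver",[onz("top",u,v,.01) for u,v in((342,248),(310,254),(280,260))])
E
```

```text
top 337.8 213.4 288 [0.5001 0.0894 0.012 ]
top 310.7 198.0 278 [0.5425 0.1741 0.012 ]
top 333.1 186.4 278 [0.5831 0.1079 0.012 ]
knob (array([ 0.6310466 , -0.02278066,  0.19042048]), np.float64(0.0014671000610427048))
h robot end (array([0.39775771, 0.04413781, 0.14968826]), np.float64(0.005190611681659826))
h far end (array([0.4766755 , 0.05229026, 0.15677855]), np.float64(0.006119836100333235))
top plate [0.6731 0.0447 0.012 ]
top plate [0.43   0.0198 0.012 ]
top plate [ 0.4395 -0.1055  0.012 ]
scene plate [0.6697 0.0502 0.012 ]
scene plate [0.4283 0.0255 0.012 ]
scene plate [ 0.6818 -0.0744  0.012 ]
tray c top [0.54306678 0.13652508 0.006     ] tub corners [array([0.587, 0.501, 0.065]), array([0.583, 0.314, 0.065]), array([0.374, 0.316, 0.065]), array([0.383, 0.497, 0.065])]
bottle [ 0.71440358 -0.22200824  0.        ] beaker [0.68208173 0.35157217 0.        ] driver [array([0.39704928, 0.07180662, 0.01      ]), array([0.37354545, 0.16560698, 0.01      ]), array([0.35055031, 0.25291754, 0.01      ])]
```

Positions are in hand: stand yaw is about 0.103 rad, the trunnion centre about (0.555,-0.030), and the handle about (0.433,0.048,0.152), which is a lean of about 1 rad. I'm moving above the handle.

```bash
python3 -m crank '[[0.5,0.03,0.096,0,-0.017],[0.5,0.03,0.096,0,-0.017],[0.5,0.03,0.096,0,-0.017],[0.5,0.03,0.096,0,-0.017],[0.5,0.03,0.096,0,-0.017],[0.5,0.03,0.096,0,-0.017],[0.5,0.03,0.096,0,-0.017],[0.5,0.03,0.096,0,-0.017]]' 15
python3 -m crank '[[0.5,0.03,0.096,0,-0.017],[0.5,0.03,0.096,0,-0.017],[0.5,0.03,0.096,0,-0.017],[0.5,0.03,0.096,0,-0.017],[0.5,0.03,0.096,0,-0.017],[0.5,0.03,0.096,0,-0.017],[0.5,0.03,0.096,0,-0.017],[0.5,0,0,0,-0.017]]'
```

```text
clock: 0.77
position: [0.334, -0.2687, 0.2436]
ee_rot: [3.118, 0.387, -0.0]
force: [0.7, -0.4, -0.4]
width: 0.51
clock: 1.43
position: [0.4197, 0.0057, 0.2442]
ee_rot: [-3.133, -0.179, -0.004]
force: [0.2, 0.6, 0.8]
width: 0.497
```

```bash
python3 -m crank '[[0.5,0.03,0.05,0,-0.01],[0.5,0,0.055,0,0],[0.5,0,0,-0.05,0],[0.5,0,0,-0.05,0],[0.5,0,0,0,0],[0.5,0,0,0,0],[0.5,0,0,0,0],[0.5,0,0,0,0]]'
python3 - <<'E'
from h import *
r=grab("a");crop(r["top"],320,140,440,260,5,"a1");crop(r["scene"],230,110,360,240,4.6,"a2")
E
```

```text
clock: 2.1
position: [0.4307, 0.0399, 0.2048]
ee_rot: [-3.138, -0.149, -0.002]
force: [1.0, 0.3, 0.2]
width: 0.498
```

View pics/a1.png

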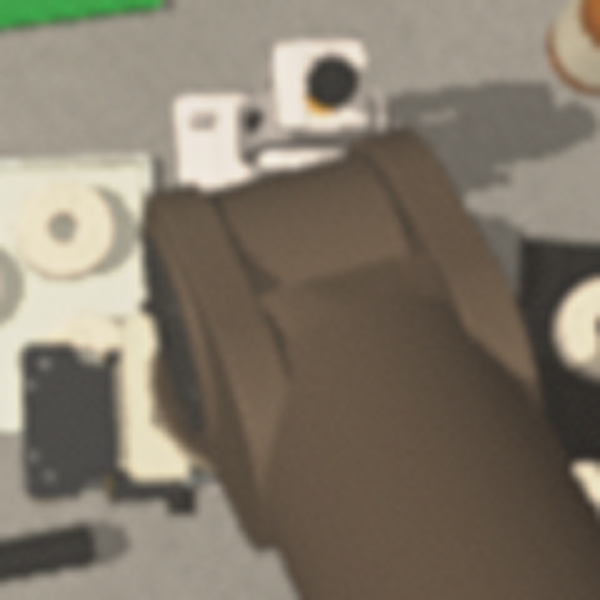

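View pics/a2.png

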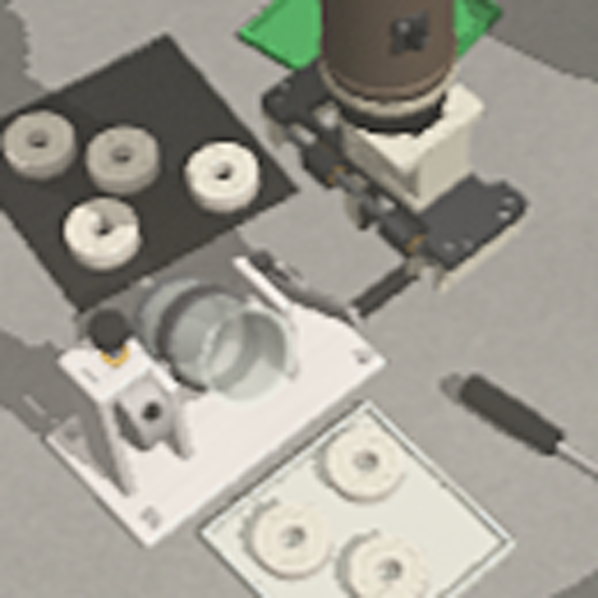

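```bash
python3 -m crank '[[0.55,0,0.022,0,0],[0.55,0,0,0,0],[0.55,0,0,-0.03,0],[0.55,0,0,-0.04,0],[0.55,0,0,-0.04,0],[0.55,0,0,-0.02,0],[0.55,0,0,0,0],[0.55,0,0,0,0]]'
python3 -m crank '[[0,0,0,0,0],[0,0,0,0,0],[0,0,0,0,0],[0,0,0,0,0],[0,0,0,0,0],[0,0,0,0,0],[0,0,0,0,0],[0,0,0,0,0]]' 12
```

```text
clock: 2.87
position: [0.43, 0.0492, 0.1519]
ee_rot: [-3.138, -0.151, 0.001]
force: [0.4, 0.8, 0.7]
width: 0.551
clock: 3.53
position: [0.4302, 0.0476, 0.1517]
ee_rot: [3.137, 0.148, 0.0]
force: [1.5, -5.1, -0.3]
width: 0.17
```

```bash
python3 -m crank '[[0,0.002,-0.019,0.028,0],[0,0.002,-0.023,0.025,0],[0,0,0,0,0],[0,0.003,-0.026,0.022,0],[0,0.003,-0.028,0.018,0],[0,0,0,0,0],[0,0.003,-0.031,0.015,0],[0,0,0,0,0]]' 12
python3 -m crank '[[0,0.003,-0.032,0.01,0],[0,0,0,0,0],[0,0.003,-0.033,0.006,0],[0,0,0,0,0],[0,0.003,-0.034,0.002,0],[0,0,0,0,0],[0,0,0,0,0],[0,0,0,0,0]]'
```

```text
clock: 4.2
position: [0.4348, -0.0015, 0.1955]
ee_rot: [-3.137, -0.149, 0.001]
force: [-7.4, 0.9, 13.6]
width: 0.168
clock: 4.87
position: [0.4387, -0.0397, 0.2022]
ee_rot: [-3.137, -0.151, 0.0]
force: [-4.2, 5.4, 8.2]
width: 0.167
```

```bash
python3 -m crank '[[0,0,-0.01,0,0],[0,0,-0.01,0,0],[0,0,-0.01,0,0],[0,0,0,0,0],[0,0,0,0,0],[0,0,0,0,0],[0,0,0,0,0],[0,0,0,0,0]]' 12
python3 - <<'E'
from h import *
r=grab("b");crop(r["scene"],230,110,360,240,4.6,"b2")
E
```

```text
clock: 5.53
position: [0.4393, -0.0465, 0.2023]
ee_rot: [-3.131, -0.158, -0.002]
force: [-1.7, 24.0, 4.7]
width: 0.31
```

View pics/b2.png

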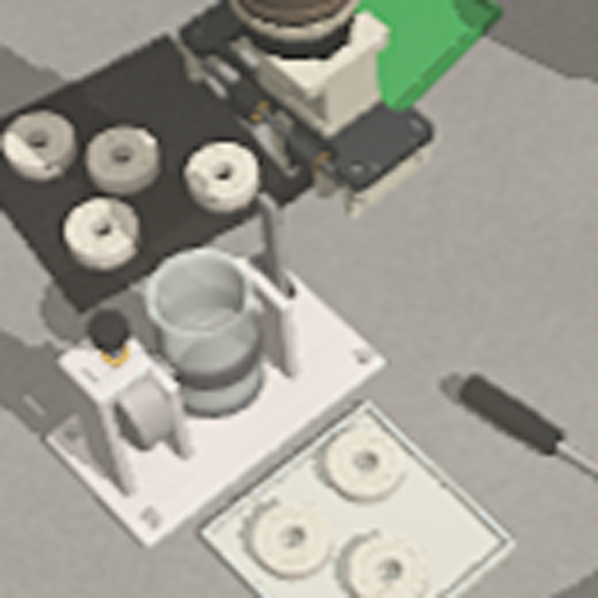

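The tube is upright and the stop reacts with 24 N. Releasing and rising.

```bash
python3 -m crank '[[0.2,0,0.015,0,0],[0.5,0,0,0,0],[0.5,0,0,0,0],[0.5,0,0,0,0],[0.5,0,0,0.05,0],[0.5,0,0,0.08,0],[0.5,0,0,0.08,0],[0.2,0,0,0,0]]' 20
python3 -m crank '[[0,0.08,0,0,0],[0,0.09,0,0,0],[0,0.09,0,0,0],[0,0.09,0,0,0],[0,0.09,0,0,0],[0,0.04,0.04,0,0],[0,0,0,0,0],[0,0,0,0,0]]' 20
python3 - <<'E'
from h import *
r=grab("c");crop(r["top"],320,120,480,240,5,"c1");crop(r["scene"],230,110,360,240,4.6,"c2")
E
```

```text
clock: 6.3
position: [0.4416, -0.0477, 0.2913]
ee_rot: [3.137, 0.148, 0.013]
force: [0.9, 0.9, -0.0]
width: 0.468
clock: 6.97
position: [0.6314, -0.0306, 0.2848]
ee_rot: [-3.137, -0.151, 0.002]
force: [-0.7, -0.5, 0.0]
width: 0.004
```

View pics/c1.png

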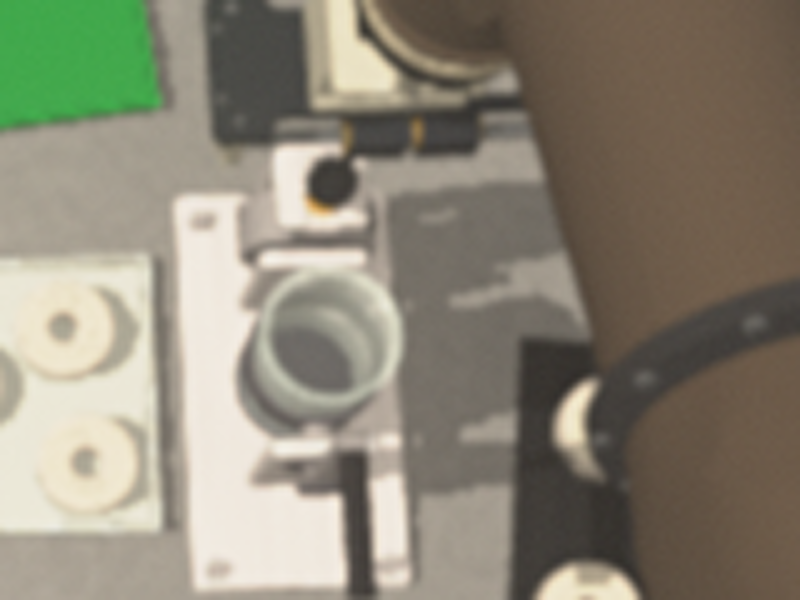

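View pics/c2.png

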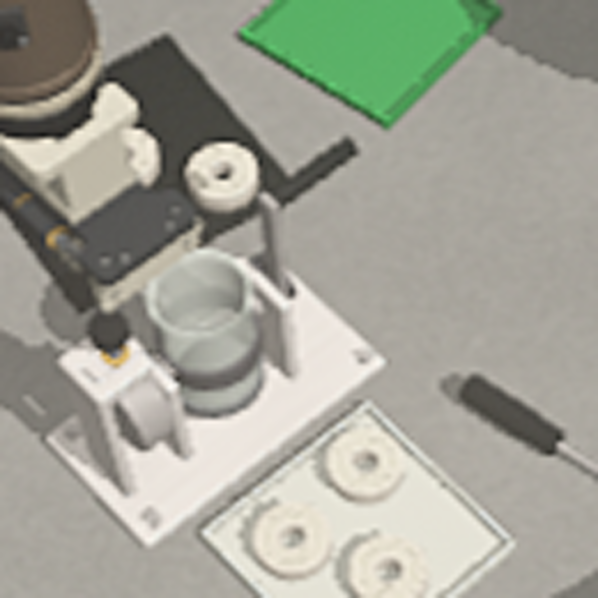

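```bash
python3 - <<'E'
from h import *
print(onz("top",386.4,156,.197),onz("scene",253.5,181.3,.197),tri((253.5,181.3),(386.4,156)))
# mouth ellipse
print("mouth",onz("top",320+331/5,120+338/5,.157),onz("scene",230+199/4.6,110+291/4.6,.157))
E
```

```text
[ 0.62939009 -0.0230818   0.197     ] [ 0.63184326 -0.0160775   0.197     ] (array([ 0.63087915, -0.02305559,  0.18860258]), np.float64(0.002483361737421338))
mouth [ 0.55290549 -0.03117636  0.157     ] [ 0.55332415 -0.0282745   0.157     ]
```

```bash
python3 -m crank '[[0,-0.002,0.022,-0.05,0],[0,0,0,-0.07,0],[0,0,0,-0.04,0],[0,0,0,0,0],[0,0,0,-0.02,0],[0,0,0,-0.02,0],[0,0,0,-0.02,0],[0,0,0,0,0]]' 20
python3 -m crank '[[0,0,0,-0.01,0],[0,0,0,0,0],[0,0,0,-0.005,0],[0,0,0,0,0],[0,0,0,0,0],[0,0,0,0,0],[0,0,0,0,0],[0,0,0,0,0]]' 20
```

```text
clock: 7.73
position: [0.6299, -0.0232, 0.1974]
ee_rot: [3.138, 0.149, -0.0]
force: [0.7, 0.8, -1.0]
width: 0.007
clock: 8.4
position: [0.6303, -0.0226, 0.1924]
ee_rot: [-3.138, -0.15, -0.001]
force: [0.5, -0.6, 3.1]
width: 0.01
```

```bash
python3 -m crank '[[0,0,0,-0.005,0],[0,0,0,0,0],[0,0,0,-0.005,0],[0,0,0,0,0],[0,0,0,0,0],[0,0,0,0,0],[0,0,0,0,0],[0,0,0,0,0]]' 20
python3 -m crank '[[0,0,0,-0.005,0],[0,0,0,0,0],[0,0,0,-0.005,0],[0,0,0,0,0],[0,0,0,0,0],[0,0,0,0,0],[0,0,0,0,0],[0,0,0,0,0]]' 20
```

```text
clock: 9.07
position: [0.6307, -0.0226, 0.192]
ee_rot: [3.137, 0.149, 0.005]
force: [-10.8, -1.6, 30.9]
width: 0.005
clock: 9.73
position: [0.6311, -0.0225, 0.1916]
ee_rot: [3.137, 0.149, 0.009]
force: [-21.2, -3.1, 57.9]
width: 0.004
```

The pin hit a hard stop at knob height of about 0.175, so it is home. Retracting and checking.

```bash
python3 -m crank '[[0,0,0,0.06,0],[0,0,0,0.1,0],[0,0,0,0.08,0],[0.8,-0.04,-0.08,0,0],[0.8,-0.04,-0.08,0,0],[0.8,-0.04,-0.09,0,0],[0.8,-0.04,-0.09,0,0],[0.8,-0.04,-0.09,0,0]]' 20
python3 -m crank '[[0.8,-0.02,-0.06,0,0],[0.8,0,0,0,0],[0.8,0,0,0,0],[0.8,0,0,0,0],[0.8,0,0,0,0],[0.8,0,0,0,0],[0.8,0,0,0,0],[0.8,0,0,0,0]]' 20
python3 - <<'E'
from h import *
r=grab("d");crop(r["top"],340,120,500,270,4,"d1");crop(r["scene"],210,110,360,240,4.6,"d2")
E
```

```text
clock: 10.4
position: [0.5488, -0.1959, 0.2799]
ee_rot: [-3.138, -0.151, 0.001]
force: [0.9, -1.2, -0.3]
width: 0.32
clock: 11.07
position: [0.5424, -0.2179, 0.2801]
ee_rot: [-3.138, -0.152, 0.0]
force: [-0.4, 0.9, 0.0]
width: 0.796
```

View pics/d1.png

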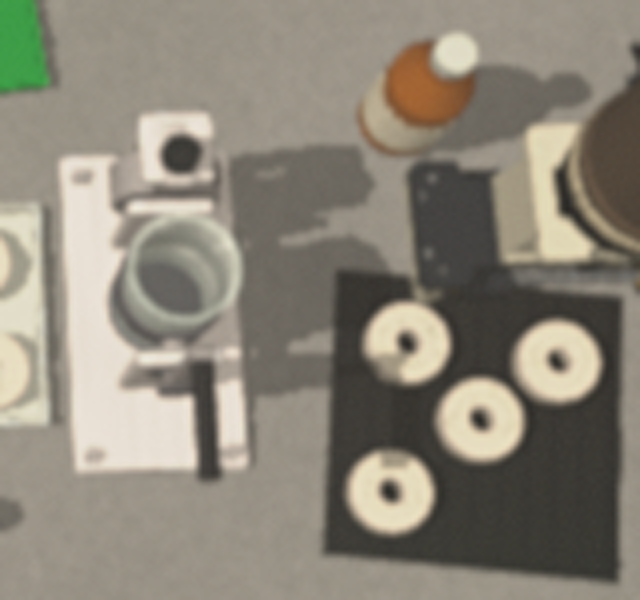

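View pics/d2.png

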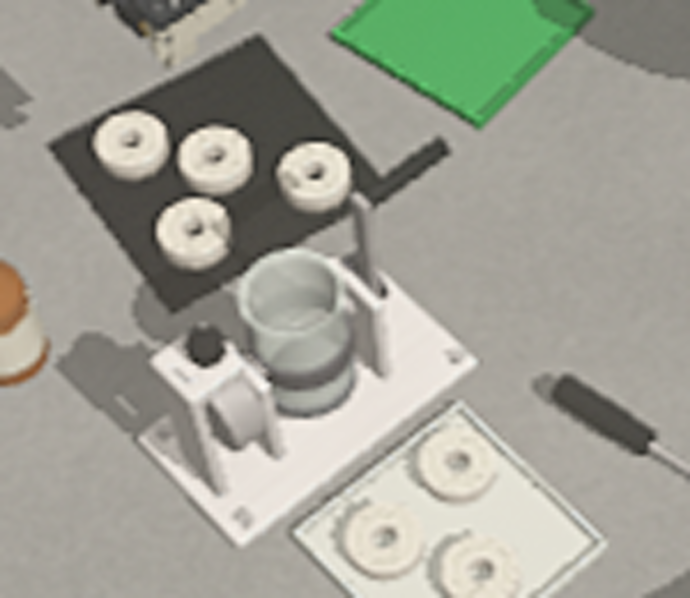

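```bash
cat > m.py <<'E'
from h import *
def mat(t,s):
    a=rings(t,"top",(424,190,497,262),(t[...,2]>125).astype(np.uint8),.011,250)
    b=rings(s,"scene",(222,115,300,172),(s[...,2]>125).astype(np.uint8),.011,120,240)
    print("top",[(r[2],r[3][:2].tolist()) for r in a]);print("sc ",[(r[2],r[3][:2].tolist()) for r in b])
E
python3 - <<'E'
from m import *
mat(cv2.imread("pics/top_d.png"),cv2.imread("pics/scene_d.png"))
E
python3 -m crank '[[0.8,0,-0.01,-0.1,0],[0.8,0,0,-0.1,0],[0.8,0,0,-0.1,0],[0.8,0,0,-0.1,0],[0.8,0,0,-0.1,0],[0.8,0,0,-0.06,0],[0.8,0,0,0,0],[0.8,0,0,0,0]]' 25
```

```text
top [(338, [0.4301, -0.2107]), (341, [0.4889, -0.2779]), (334, [0.537, -0.3363]), (324, [0.5461, -0.2237])]
sc  [(196, [0.4813, -0.1384]), (173, [0.5416, -0.2216]), (170, [0.4851, -0.2756]), (169, [0.5335, -0.3339])]
clock: 11.83
position: [0.5415, -0.2223, 0.0556]
ee_rot: [-3.137, -0.15, 0.004]
force: [0.8, -0.1, 0.6]
width: 0.799
```

```bash
python3 -m crank '[[0.8,0.005,0,-0.04,0],[0.8,0,0,-0.03,0],[0.8,0,0,-0.004,0],[0.8,0,0,0,0],[0.8,0,0,0,0],[0,0,0,0,0],[0,0,0,0,0],[0,0,0,0,0]]' 25
python3 -m crank '[[0,0,0,0,0],[0,0,0,0,0],[0,0,0,0,0],[0,0,0,0.05,0],[0,0,0,0.1,0],[0,0,0,0.1,0],[0,0,0,0.1,0],[0,0,0,0.08,0]]' 25
python3 - <<'E'
from h import *
r=grab("e");crop(r["top"],340,120,500,270,4,"e1");crop(r["scene"],210,80,360,230,4,"e2")
E
```

```text
clock: 12.5
position: [0.5444, -0.2228, 0.0273]
ee_rot: [3.138, 0.15, 0.001]
force: [-0.7, 0.3, 3.6]
width: 0.645
clock: 13.17
position: [0.5443, -0.2227, 0.2016]
ee_rot: [3.137, 0.15, 0.003]
force: [0.6, -0.3, -0.7]
width: 0.643
```

View pics/e2.png

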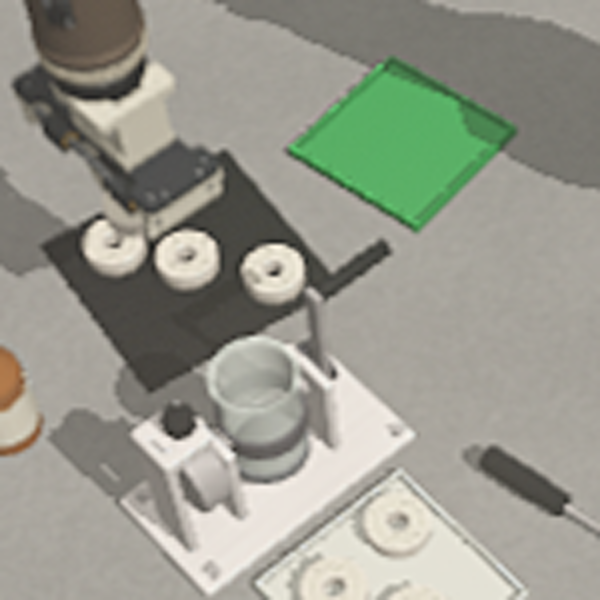

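```bash
python3 -m crank '[[0,0.004,0.08,0.02,0],[0,0.005,0.09,0,0],[0,0.005,0.09,0,0],[0,0.004,0.09,0,0],[0,0.002,0.08,0,0],[0,0.002,0.053,0,0],[0,0,0,0,0],[0,0,0,0,0]]' 25
python3 - <<'E'
from h import *
r=grab("f");crop(r["top"],340,140,440,240,6,"f1");crop(r["scene"],220,120,330,220,6,"f2")
E
```

```text
clock: 13.93
position: [0.5524, -0.028, 0.2059]
ee_rot: [-3.138, -0.155, 0.002]
force: [0.0, -0.2, -0.3]
width: 0.643
```

View pics/f1.png

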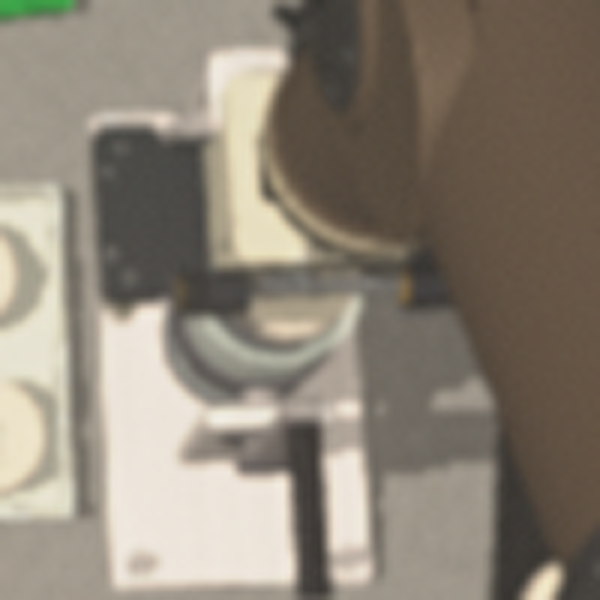

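View pics/f2.png

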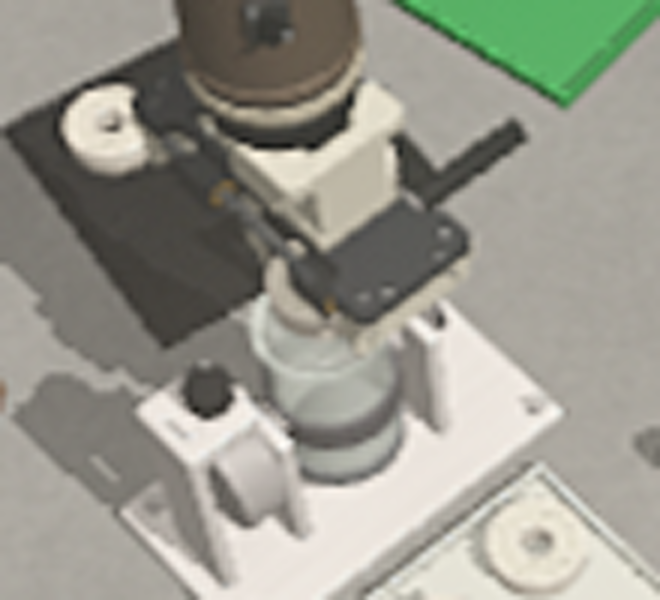

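```bash
python3 -m crank '[[0,0.001,-0.004,0,0],[0,0,0,-0.03,0],[0,0,0,-0.02,0],[0,0,0,-0.01,0],[0,0,0,-0.008,0],[0,0,0,0,0],[0,0,0,0,0],[0,0,0,0,0]]' 25
python3 - <<'E'
from h import *
print(arm.observe()["force"],arm.observe()["ft_torque"])
r=grab("g");crop(r["top"],340,140,440,240,6,"g1");crop(r["scene"],220,120,330,220,6,"g2")
E
```

```text
clock: 14.7
position: [0.5533, -0.0312, 0.1796]
ee_rot: [3.138, 0.15, -0.0]
force: [0.4, 0.1, -0.6]
width: 0.643
[ 0.395395    0.11726116 -0.59420112] [ 0.02033845  0.03068447 -0.02205365]
```

View pics/g1.png

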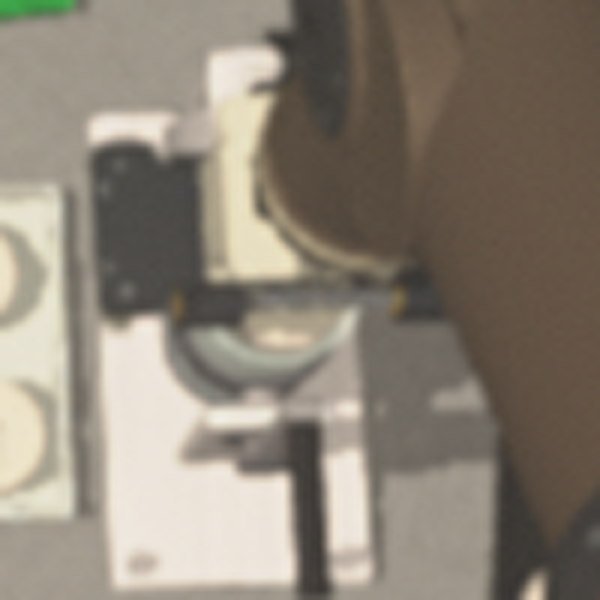

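View pics/g2.png

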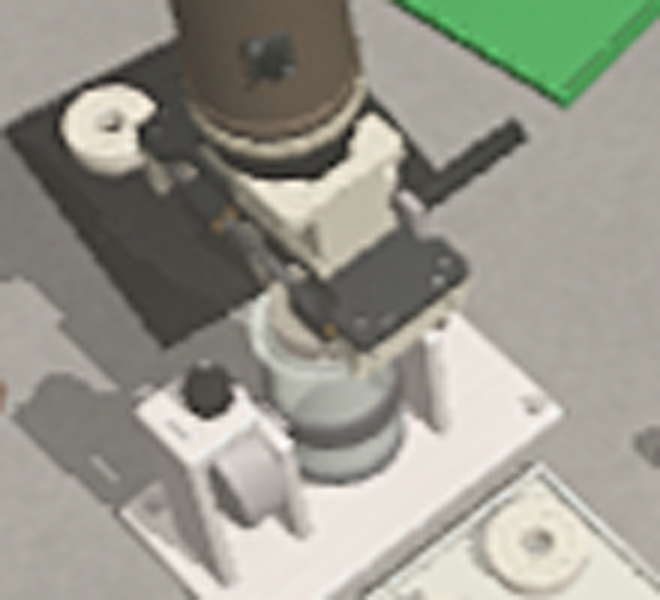

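```bash
python3 -m crank '[[0,0,0.002,0,0],[0,0,0,-0.005,0],[0,0,0,0,0],[0,0,0,-0.004,0],[0,0,0,0,0],[0,0,0,0,0],[0,0,0,0,0],[0,0,0,0,0]]' 25
```

```text
clock: 15.47
position: [0.5539, -0.0301, 0.1761]
ee_rot: [-3.138, -0.15, -0.002]
force: [3.3, 0.7, 3.4]
width: 0.646
```

```bash
python3 -m crank '[[0,0.005,0,0,0],[0,0,0,0,0],[0,0,0,0,0],[0,0,0,0,0],[0,0,0,0,0],[0,0,0,0,0],[0,0,0,0,0],[0,0,0,0,0]]' 25
```

```text
clock: 16.13
position: [0.555, -0.0304, 0.1756]
ee_rot: [3.138, 0.15, -0.001]
force: [1.2, 0.9, -0.9]
width: 0.644
```

```bash
python3 -m crank '[[0,0.001,0,-0.003,0],[0,0,0,0,0],[0,0,0,0,0],[0,0,0,0,0],[0,0,0,0,0],[0,0,0,0,0],[0,0,0,0,0],[0,0,0,0,0]]' 25
```

```text
clock: 16.8
position: [0.5556, -0.0303, 0.1745]
ee_rot: [3.138, 0.15, -0.0]
force: [-0.1, 0.3, -0.9]
width: 0.644
```

```bash
python3 -m crank '[[0.8,0,0,0,0],[0.8,0,0,0,0],[0.8,0,0,0,0],[0.8,0,0,0.05,0],[0.8,0,0,0.06,0],[0.8,-0.03,-0.08,0,0],[0.8,-0.05,-0.08,0,0],[0.8,-0.05,-0.08,0,0]]' 25
python3 -m crank '[[0.8,-0.03,-0.08,0,0],[0.8,-0.03,-0.09,0,0],[0.8,0,-0.09,0,0],[0.8,0,-0.09,0,0],[0.8,0,0,0,0],[0.8,0,0,0,0],[0.8,0,0,0,0],[0.8,0,0,0,0]]' 25
python3 - <<'E'
from m import *
r=grab("k");crop(r["top"],340,140,500,260,4,"k1");crop(r["scene"],220,110,330,220,5,"k2");mat(r["top"],r["scene"])
E
```

```text
clock: 17.47
position: [0.5035, -0.1271, 0.2189]
ee_rot: [3.137, 0.152, 0.002]
force: [-0.1, -0.5, -0.9]
width: 0.799
clock: 18.13
position: [0.48, -0.2648, 0.2185]
ee_rot: [-3.137, -0.153, 0.0]
force: [0.5, 0.9, -0.8]
width: 0.799
top [(332, [0.4299, -0.2106]), (492, [0.5516, -0.3573])]
sc  [(196, [0.4813, -0.1384]), (170, [0.4851, -0.2756]), (169, [0.5335, -0.3339])]
```

View pics/k1.png

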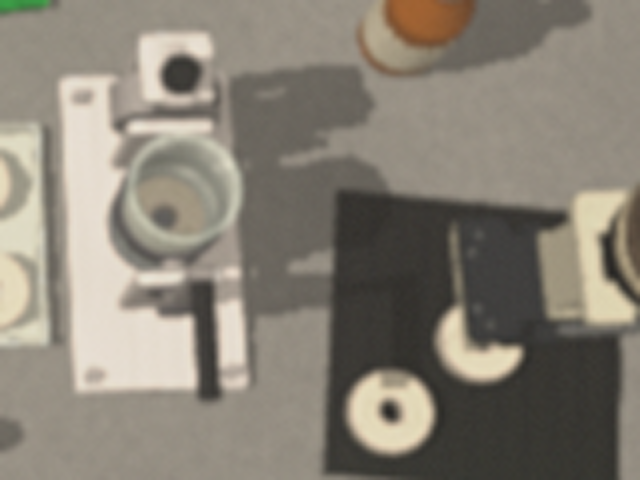

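View pics/k2.png

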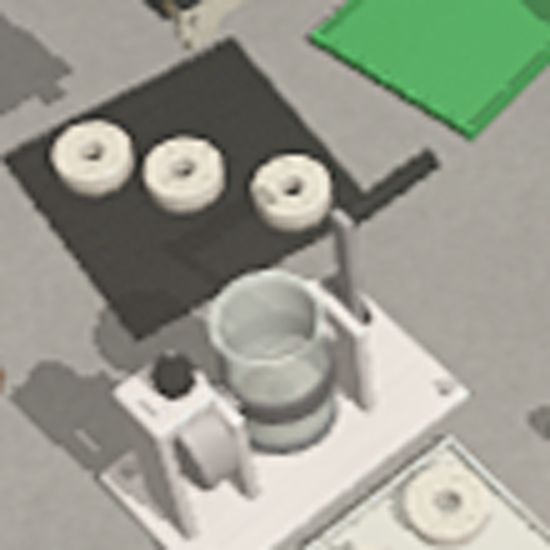

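Ring 1 lies on the tube floor (top ~ (382,194)). Next is ring B.

```bash
python3 -m crank '[[0.8,0.019,-0.03,-0.05,0],[0.8,0,0,-0.1,0],[0.8,0,0,-0.1,0],[0.8,0,0,-0.1,0],[0.8,0,0,-0.06,0],[0.8,0,0,0,0],[0.8,0,0,0,0],[0.8,0,0,0,0]]' 25
```

```text
clock: 18.9
position: [0.4886, -0.2782, 0.0562]
ee_rot: [3.137, 0.151, 0.003]
force: [0.7, -0.2, 0.0]
width: 0.801
```

```bash
python3 -m crank '[[0.8,-0.002,0.002,-0.04,0],[0.8,0,0,-0.03,0],[0.8,0,0,-0.004,0],[0.8,0,0,0,0],[0.8,0,0,0,0],[0,0,0,0,0],[0,0,0,0,0],[0,0,0,0,0]]' 25
python3 -m crank '[[0,0,0,0,0],[0,0,0,0,0],[0,0,0,0,0],[0,0,0,0.05,0],[0,0,0,0.1,0],[0,0,0,0.1,0],[0,0,0,0.1,0],[0,0,0,0.09,0]]' 25
```

```text
clock: 19.57
position: [0.4868, -0.2776, 0.0255]
ee_rot: [3.138, 0.15, 0.001]
force: [-0.1, 0.8, 3.4]
width: 0.648
clock: 20.23
position: [0.4863, -0.2773, 0.2033]
ee_rot: [3.138, 0.15, 0.001]
force: [1.0, -1.2, -0.4]
width: 0.645
```

```bash
python3 -m crank '[[0,0.023,0.08,0.01,0],[0,0.026,0.09,0,0],[0,0.026,0.09,0,0],[0,0.026,0.09,0,0],[0,0.026,0.09,0,0],[0,0.026,0.09,0,0],[0,0.018,0.08,0,0],[0,0,0.008,0,0]]' 25
python3 -m crank '[[0,0,0,0,0],[0,0,0,0,0],[0,0,0,0,0],[0,0,0,0,0],[0,0,0,-0.02,0],[0,0,0,0,0],[0,0,0,0,0],[0,0,0,0,0]]' 25
```

```text
clock: 20.9
position: [0.5558, -0.0221, 0.2052]
ee_rot: [-3.133, -0.163, -0.002]
force: [-0.3, 0.4, -0.3]
width: 0.646
clock: 21.57
position: [0.5547, -0.0306, 0.1967]
ee_rot: [3.138, 0.149, -0.001]
force: [0.1, 0.1, -0.2]
width: 0.644
```

```bash
python3 -m crank '[[0,0,0.001,-0.02,0],[0,0,0,-0.015,0],[0,0,0,0,0],[0,0,0,-0.01,0],[0,0,0,0,0],[0,0,0,-0.008,0],[0,0,0,0,0],[0,0,0,0,0]]' 25
```

```text
clock: 22.23
position: [0.5548, -0.0299, 0.1757]
ee_rot: [3.138, 0.15, -0.0]
force: [-0.0, -0.0, -0.8]
width: 0.644
```

```bash
python3 -m crank '[[0,0,0,-0.004,0],[0,0,0,0,0],[0,0,0,0,0],[0,0,0,0,0],[0,0,0,0,0],[0,0,0,0,0],[0,0,0,0,0],[0,0,0,0,0]]' 25
```

```text
clock: 22.9
position: [0.5549, -0.0299, 0.1742]
ee_rot: [3.138, 0.15, 0.0]
force: [-0.7, -0.3, -0.9]
width: 0.649
```

```bash
python3 -m crank '[[0.8,0,0,0,0],[0.8,0,0,0,0],[0.8,0,0,0,0],[0.8,0,0,0.05,0],[0.8,0,0,0.06,0],[0.8,0,-0.09,0,0],[0.8,-0.01,-0.09,0,0],[0.8,-0.01,-0.09,0,0]]' 25
python3 -m crank '[[0.8,-0.01,-0.09,0,0],[0.8,-0.01,-0.09,0,0],[0.8,-0.01,-0.09,0,0],[0.8,0,-0.09,0,0],[0.8,0,-0.09,0,0],[0.8,0,-0.03,0,0],[0.8,0,0,0,0],[0.8,0,0,0,0]]' 25
python3 - <<'E'
from m import *
r=grab("n");crop(r["top"],340,140,500,260,4,"n1");mat(r["top"],r["scene"])
E
```

```text
clock: 23.57
position: [0.5472, -0.1387, 0.2189]
ee_rot: [3.137, 0.153, 0.003]
force: [0.3, -1.3, -0.9]
width: 0.8
clock: 24.23
position: [0.5347, -0.3301, 0.2178]
ee_rot: [-3.138, -0.148, 0.0]
force: [0.3, 1.0, -0.7]
width: 0.8
top [(332, [0.43, -0.2106]), (333, [0.5385, -0.3359])]
sc  [(196, [0.4813, -0.1384]), (169, [0.5335, -0.3339])]
```

View pics/n1.png

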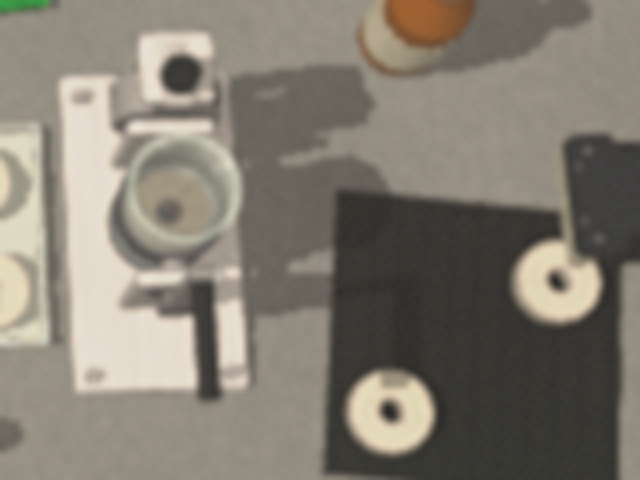

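Two rings are in. Next is C at (0.5355,-0.335).

```bash
python3 -m crank '[[0.8,0.001,-0.011,-0.05,0],[0.8,0,0,-0.1,0],[0.8,0,0,-0.1,0],[0.8,0,0,-0.1,0],[0.8,0,0,-0.06,0],[0.8,0,0,0,0],[0.8,0,0,0,0],[0.8,0,0,0,0]]' 25
```

```text
clock: 25.0
position: [0.5369, -0.3337, 0.0562]
ee_rot: [3.137, 0.152, 0.004]
force: [0.3, 0.1, -0.0]
width: 0.8
```

```bash
python3 -m crank '[[0.8,-0.002,-0.002,-0.04,0],[0.8,0,0,-0.03,0],[0.8,0,0,-0.003,0],[0.8,0,0,0,0],[0.8,0,0,0,0],[0,0,0,0,0],[0,0,0,0,0],[0,0,0,0,0]]' 25
python3 -m crank '[[0,0,0,0,0],[0,0,0,0,0],[0,0,0,0,0],[0,0,0,0.05,0],[0,0,0,0.1,0],[0,0,0,0.1,0],[0,0,0,0.1,0],[0,0,0,0.09,0]]' 25
```

```text
clock: 25.67
position: [0.5348, -0.3352, 0.0255]
ee_rot: [3.138, 0.15, 0.001]
force: [0.1, 1.3, 4.2]
width: 0.649
clock: 26.33
position: [0.5343, -0.3349, 0.2032]
ee_rot: [3.138, 0.15, 0.001]
force: [0.7, -0.2, -1.1]
width: 0.641
```

```bash
python3 -m crank '[[0,0.006,0.08,0.01,0],[0,0.006,0.095,0,0],[0,0.006,0.095,0,0],[0,0.006,0.095,0,0],[0,0.006,0.095,0,0],[0,0.006,0.095,0,0],[0,0.006,0.095,0,0],[0,0.008,0.08,0,0]]' 25
python3 -m crank '[[0,0,0.032,0,0],[0,0,0,0,0],[0,0,0,0,0],[0,0,0,0,0],[0,0,0,-0.02,0],[0,0,0,0,0],[0,0,0,0,0],[0,0,0,0,0]]' 25
```

```text
clock: 27.0
position: [0.5539, -0.0401, 0.2049]
ee_rot: [-3.137, -0.152, 0.001]
force: [0.9, 0.1, -0.4]
width: 0.642
clock: 27.67
position: [0.5543, -0.0311, 0.1966]
ee_rot: [3.138, 0.148, -0.001]
force: [-0.9, 0.7, -1.0]
width: 0.644
```

```bash
python3 -m crank '[[0,0.001,0.003,-0.02,0],[0,0,0,-0.015,0],[0,0,0,0,0],[0,0,0,-0.01,0],[0,0,0,0,0],[0,0,0,-0.008,0],[0,0,0,0,0],[0,0,0,0,0]]' 25
python3 -m crank '[[0,0,0,-0.004,0],[0,0,0,0,0],[0,0,0,0,0],[0,0,0,0,0],[0,0,0,0,0],[0,0,0,0,0],[0,0,0,0,0],[0,0,0,0,0]]' 25
```

```text
clock: 28.33
position: [0.5548, -0.0291, 0.1757]
ee_rot: [3.138, 0.15, -0.0]
force: [-0.2, -0.5, -1.3]
width: 0.644
clock: 29.0
position: [0.5549, -0.0291, 0.1741]
ee_rot: [3.138, 0.15, -0.0]
force: [-0.2, -0.7, -0.9]
width: 0.649
```

```bash
python3 -m crank '[[0.8,0,0,0,0],[0.8,0,0,0,0],[0.8,0,0,0,0],[0.8,0,0,0.05,0],[0.8,0,0,0.08,0],[0.8,0,-0.09,0.06,0],[0.8,0,-0.09,0,0],[0.8,0,-0.09,0,0]]' 25
python3 -m crank '[[0.8,-0.04,-0.09,0,0],[0.8,-0.07,-0.06,0,0],[0.8,-0.08,-0.026,0,0],[0.8,-0.08,0,0,0],[0.8,-0.045,0,0,0],[0.8,0,0,0,0],[0.8,0,0,0,0],[0.8,0,0,0,0]]' 25
python3 - <<'E'
from m import *
r=grab("o");crop(r["top"],340,140,500,260,4,"o1");mat(r["top"],r["scene"])
E
```

```text
clock: 29.67
position: [0.556, -0.1364, 0.2515]
ee_rot: [3.137, 0.153, 0.007]
force: [0.6, -1.1, -0.2]
width: 0.802
clock: 30.33
position: [0.4298, -0.206, 0.2497]
ee_rot: [3.138, 0.15, 0.002]
force: [0.2, 0.4, -0.4]
width: 0.799
top [(568, [0.492, -0.2972])]
sc  [(198, [0.4814, -0.1386])]
```

View pics/o1.png

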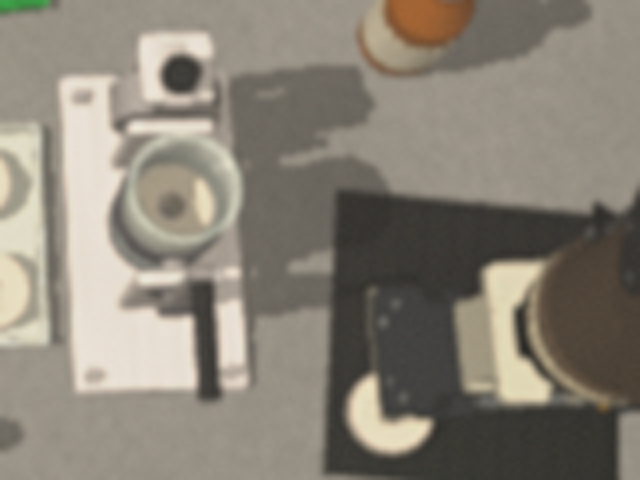

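```bash
python3 -m crank '[[0.8,-0.001,-0.009,-0.08,0],[0.8,0,0,-0.1,0],[0.8,0,0,-0.1,0],[0.8,0,0,-0.1,0],[0.8,0,0,-0.1,0],[0.8,0,0,0,0],[0.8,0,0,0,0],[0.8,0,0,0,0]]' 25
```

```text
clock: 31.1
position: [0.4299, -0.2098, 0.0587]
ee_rot: [3.138, 0.151, 0.002]
force: [0.4, -1.1, -0.1]
width: 0.799
```

```bash
python3 -m crank '[[0.8,-0.001,0,-0.04,0],[0.8,0,0,-0.03,0],[0.8,0,0,-0.01,0],[0.8,0,0,0,0],[0.8,0,0,0,0],[0,0,0,0,0],[0,0,0,0,0],[0,0,0,0,0]]' 25
python3 -m crank '[[0,0,0,0,0],[0,0,0,0,0],[0,0,0,0,0],[0,0,0,0.05,0],[0,0,0,0.1,0],[0,0,0,0.1,0],[0,0,0,0.1,0],[0,0,0,0.1,0]]' 25
```

```text
clock: 31.77
position: [0.4286, -0.21, 0.026]
ee_rot: [3.137, 0.15, 0.002]
force: [-1.4, -0.7, 7.4]
width: 0.645
clock: 32.43
position: [0.4274, -0.2094, 0.2073]
ee_rot: [-3.138, -0.15, 0.001]
force: [2.4, -0.8, -1.2]
width: 0.644
```

```bash
python3 -m crank '[[0,0.08,0,0.02,0],[0,0.08,0.03,0,0],[0,0.08,0.06,0,0],[0,0.06,0.08,0,0],[0,0.0185,0.09,0,0],[0,0,0.09,0,0],[0,0,0.08,0,0],[0,0,0.019,0,0]]' 25
python3 -m crank '[[0,0,0,0,0],[0,0,0,0,0],[0,0,0,0,0],[0,0,0,0,0],[0,0,0,-0.03,0],[0,0,0,0,0],[0,0,0,0,0],[0,0,0,0,0]]' 25
```

```text
clock: 33.1
position: [0.5551, -0.023, 0.2134]
ee_rot: [-3.134, -0.161, 0.0]
force: [0.0, 0.4, -0.1]
width: 0.645
clock: 33.77
position: [0.5555, -0.0309, 0.2015]
ee_rot: [3.138, 0.148, -0.0]
force: [-0.1, -0.6, -0.7]
width: 0.645
```

```bash
python3 -m crank '[[0,-0.001,0.002,-0.03,0],[0,0,0,-0.016,0],[0,0,0,0,0],[0,0,0,-0.01,0],[0,0,0,0,0],[0,0,0,-0.008,0],[0,0,0,0,0],[0,0,0,0,0]]' 25
python3 -m crank '[[0,0,0,-0.004,0],[0,0,0,0,0],[0,0,0,0,0],[0,0,0,0,0],[0,0,0,0,0],[0,0,0,0,0],[0,0,0,0,0],[0,0,0,0,0]]' 25
```

```text
clock: 34.43
position: [0.5551, -0.0294, 0.1757]
ee_rot: [3.138, 0.15, -0.0]
force: [-0.9, -0.2, 0.1]
width: 0.639
clock: 35.1
position: [0.5551, -0.0294, 0.1741]
ee_rot: [3.138, 0.15, 0.0]
force: [0.0, -0.1, -1.2]
width: 0.644
```

```bash
python3 -m crank '[[0.8,0,0,0,0],[0.8,0,0,0,0],[0.8,0,0,0,0],[0.8,0,0,0.05,0],[0.8,0,0,0.1,0],[0.8,0,0.05,0.08,0.1],[0.8,0,0.08,0.02,0.11],[0.8,0,0.08,0,0.11]]' 25
python3 -m crank '[[0.8,0,0.08,0,0.11],[0.8,0,0.08,0,0.11],[0.8,0,0.08,0,0.11],[0.8,0,0.05,0,0.11],[0.8,0,0,0,0.11],[0.8,0,0,0,0.11],[0.8,0,0,0,0.11],[0.8,0,0,0,0.06]]' 25
python3 - <<'E'
from m import *
print(arm.observe()["joints"])
r=grab("p");crop(r["top"],280,130,440,250,4,"p1");crop(r["scene"],210,110,360,260,4,"p2")
E
```

```text
clock: 35.77
position: [0.5568, 0.0551, 0.2778]
ee_rot: [3.067, 0.675, 0.01]
force: [0.5, -0.8, -0.4]
width: 0.8
clock: 36.43
position: [0.5551, 0.1708, 0.2741]
ee_rot: [-2.495, -1.909, -0.0]
force: [-0.1, -0.1, 0.0]
width: 0.8
[ 0.07576194  0.42101373 -0.66000717  1.59987731  0.27069873  1.21389133
 -0.9014827 ]
```

View pics/p1.png

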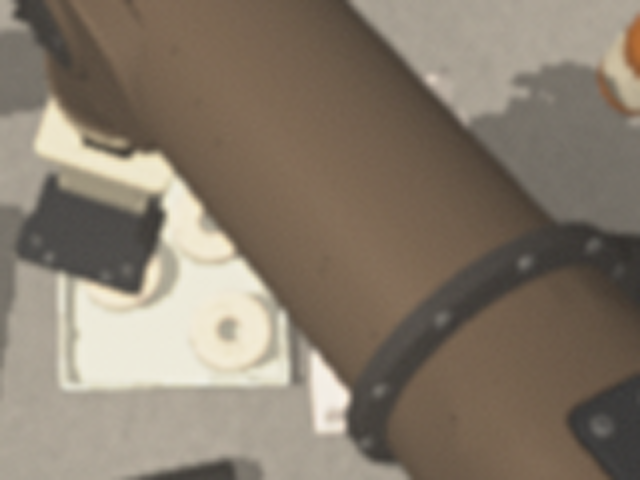

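View pics/p2.png

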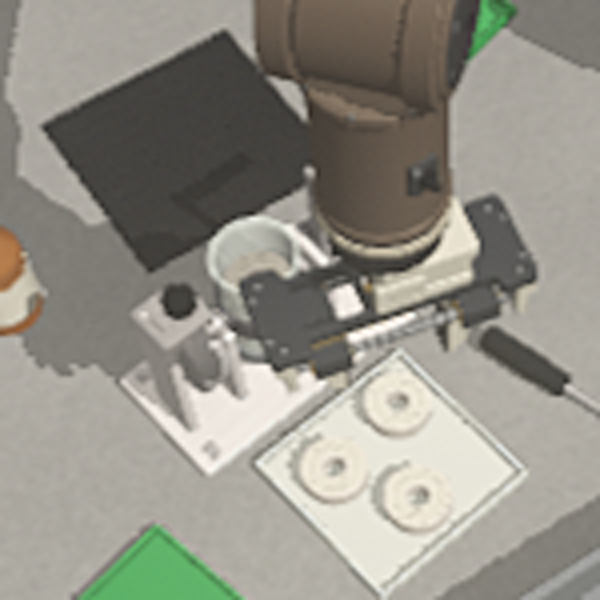

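```bash
python3 - <<'E'
from h import *
for p in((309.75,210.25),(294.25,226.75),(314.75,233.75)):print(onz("scene",*p,.019))
E
```

```text
[0.4989679  0.09600671 0.019     ]
[0.58051146 0.11527399 0.019     ]
[0.54036555 0.17996637 0.019     ]
```

```bash
python3 - <<'E'
from h import *
for p in((337.65,212.35),(332.9,185.3),(310,197.4)):print(onz("top",*p,.019))
E
```

```text
[0.50208047 0.09045848 0.019     ]
[0.58467938 0.10901677 0.019     ]
[0.54280941 0.17618509 0.019     ]
```

```bash
python3 -m crank '[[0.85,-0.034,0.016,-0.08,0],[0.85,0,0,-0.1,0],[0.85,0,0,-0.1,0],[0.85,0,0,-0.1,0],[0.85,0,0,-0.1,0],[0.85,0,0,-0.06,0],[0.85,0,0,0,0],[0.85,0,0,0,0]]' 25
python3 - <<'E'
from h import *
r=grab("q");crop(r["scene"],270,180,350,260,6,"q2")
E
```

```text
clock: 37.2
position: [0.5409, 0.177, 0.0576]
ee_rot: [-2.502, -1.899, 0.003]
force: [0.5, 0.2, 0.6]
width: 0.848
```

View pics/q2.png

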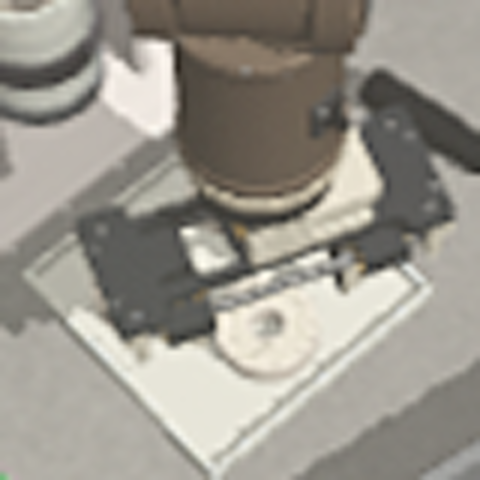

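Well straddled. Lower, grip and lift.

```bash
python3 -m crank '[[0.85,0,0,-0.04,0],[0.85,0,0,-0.03,0],[0.85,0,0,-0.01,0],[0.85,0,0,0,0],[0.85,0,0,0,0],[0,0,0,0,0],[0,0,0,0,0],[0,0,0,0,0]]' 25
python3 -m crank '[[0,0,0,0,0],[0,0,0,0,0],[0,0,0,0,0],[0,0,0,0.06,0],[0,0,0,0.1,0],[0,0,0,0.1,0],[0,0,0.02,0.08,0],[0,0,0.08,0,0]]' 25
```

```text
clock: 37.97
position: [0.5418, 0.1771, 0.0266]
ee_rot: [2.501, 1.9, 0.001]
force: [2.0, -0.5, 0.7]
width: 0.681
clock: 38.63
position: [0.5454, 0.2135, 0.168]
ee_rot: [2.504, 1.889, 0.01]
force: [2.1, -0.4, -0.7]
width: 0.649
```

```bash
python3 -m crank '[[0,-0.02,0.09,0,0],[0,-0.025,0.09,0,0],[0,-0.025,0.09,0,0],[0,-0.025,0.09,0,0],[0,-0.025,0.09,0,0],[0,-0.025,0.08,0,0],[0,-0.015,0.04,0,0],[0,0,0,0,0]]' 25
python3 -m crank '[[0,0,0,0,0],[0,0,0,-0.08,0],[0,0,0,-0.08,0],[0,0,0,-0.08,0],[0,0,0,-0.03,0],[0,0,0,0,0],[0,0,0,0,0],[0,0,0,0,0]]' 25
python3 - <<'E'
from h import *
r=grab("s");crop(r["scene"],300,190,440,330,4,"s2")
E
```

```text
clock: 39.3
position: [0.4734, 0.4503, 0.1619]
ee_rot: [-2.492, -1.907, 0.0]
force: [-0.1, -0.5, -0.5]
width: 0.647
clock: 39.97
position: [0.4785, 0.4457, 0.056]
ee_rot: [-2.502, -1.9, -0.004]
force: [-0.6, 0.3, -0.8]
width: 0.643
```

View pics/s2.png

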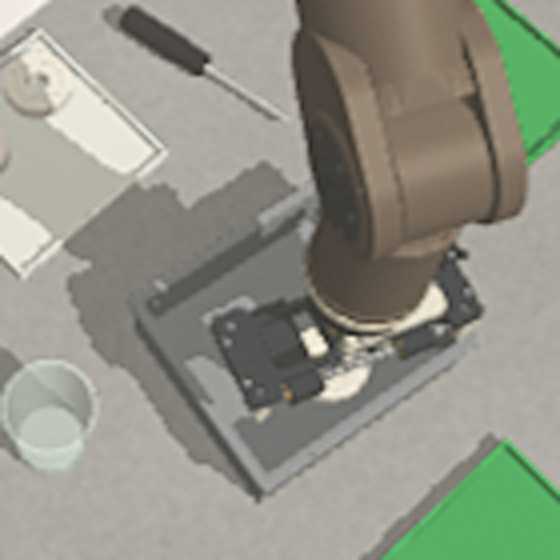

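```bash
python3 -m crank '[[0.8,0,0,0,0],[0.8,0,0,0,0],[0.8,0,0,0.08,0],[0.8,0,0,0.1,0],[0.8,0,0,0.1,0],[0.8,0.02,-0.08,0.02,0],[0.8,0.03,-0.09,0,0],[0.8,0.03,-0.09,0,0]]' 25
python3 -m crank '[[0.8,0.03,-0.09,0,0],[0.8,0.03,-0.09,0,0],[0.8,0.03,-0.09,0,0],[0.8,0.03,-0.09,0,0],[0.8,0.03,-0.09,0,0],[0.8,0.03,-0.08,0,0],[0.8,0,-0.05,0,0],[0.8,0,0,0,0]]' 25
python3 - <<'E'
from h import *
r=grab("t");crop(r["top"],180,150,360,260,4,"t1")
E
```

```text
clock: 40.73
position: [0.5097, 0.3413, 0.1761]
ee_rot: [2.499, 1.904, 0.006]
force: [1.4, -0.3, 0.6]
width: 0.8
clock: 41.4
position: [0.5827, 0.1023, 0.174]
ee_rot: [2.506, 1.889, -0.003]
force: [0.3, -1.0, -1.1]
width: 0.8
```

View pics/t1.png

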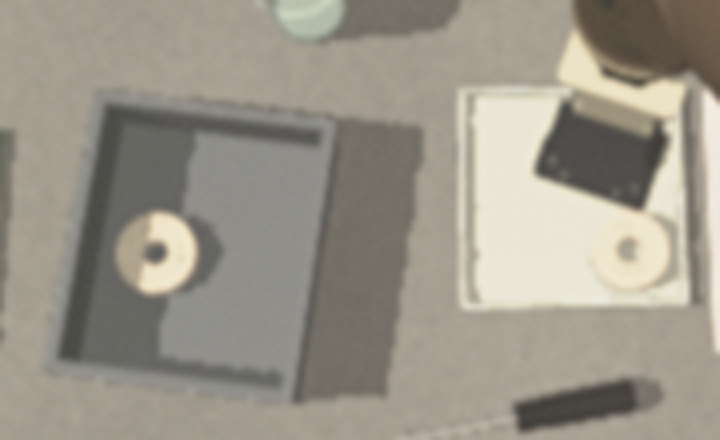

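```bash
python3 -m crank '[[0.85,0,0,0,0],[0.85,0,0,0,0],[0.85,0,0,-0.1,0],[0.85,0,0,-0.1,0],[0.85,0,0,-0.08,0],[0.85,0,0,0,0],[0.85,0,0,0,0],[0.85,0,0,0,0]]' 25
```

```text
clock: 42.17
position: [0.5823, 0.1106, 0.0639]
ee_rot: [2.5, 1.903, 0.003]
force: [0.3, 0.1, 0.7]
width: 0.854
```

```bash
python3 -m crank '[[0.85,0,0.002,-0.04,0],[0.85,0,0,-0.03,0],[0.85,0,0,-0.01,0],[0.85,0,0,0,0],[0.85,0,0,0,0],[0,0,0,0,0],[0,0,0,0,0],[0,0,0,0,0]]' 25
python3 -m crank '[[0,0,0,0,0],[0,0,0,0,0],[0,0,0,0,0],[0,0,0,0.06,0],[0,0,0,0.1,0],[0,0,0,0.1,0],[0,0,0.02,0.08,0],[0,0,0.08,0,0]]' 25
```

```text
clock: 42.83
position: [0.5818, 0.1099, 0.0306]
ee_rot: [2.501, 1.9, 0.001]
force: [-0.2, 0.2, 0.2]
width: 0.681
clock: 43.5
position: [0.5854, 0.1457, 0.1722]
ee_rot: [2.503, 1.888, 0.009]
force: [1.7, -0.2, -1.3]
width: 0.643
```

```bash
python3 -m crank '[[0,-0.02,0.09,0,0],[0,-0.03,0.09,0,0],[0,-0.03,0.09,0,0],[0,-0.03,0.09,0,0],[0,-0.03,0.09,0,0],[0,-0.03,0.07,0,0],[0,-0.03,0.04,0,0],[0,0,0,0,0]]' 25
python3 -m crank '[[0,0,0,0,0],[0,0,0,0,0],[0,0,0,-0.08,0],[0,0,0,-0.08,0],[0,0,0,-0.08,0],[0,0,0,0,0],[0,0,0,0,0],[0,0,0,0,0]]' 25
```

```text
clock: 44.17
position: [0.4968, 0.3794, 0.1661]
ee_rot: [-2.491, -1.908, 0.0]
force: [-0.9, 0.2, -0.6]
width: 0.642
clock: 44.83
position: [0.5025, 0.3738, 0.0716]
ee_rot: [-2.502, -1.899, -0.002]
force: [0.1, 0.4, -0.2]
width: 0.64
```

```bash
python3 -m crank '[[0,0,0,-0.035,0],[0,0,0,0,0],[0.8,0,0,0,0],[0.8,0,0,0,0],[0.8,0,0,0.08,0],[0.8,0,0,0.1,0],[0.8,0,0,0.1,0],[0.8,0,-0.07,0.02,0]]' 25
python3 -m crank '[[0.85,0,-0.09,0,0],[0.85,0,-0.09,0,0],[0.85,0,-0.09,0,0],[0.85,0,-0.09,0,0],[0.85,-0.006,-0.09,0,0],[0.85,0,-0.09,0,0],[0.85,0,-0.07,0,0],[0.85,0,-0.023,0,0]]' 25
python3 -m crank '[[0.85,0,0,0,0],[0.85,0,0,0,0],[0.85,0,0,-0.1,0],[0.85,0,0,-0.1,0],[0.85,0,0,-0.08,0],[0.85,0,0,0,0],[0.85,0,0,0,0],[0.85,0,0,0,0]]' 25
python3 - <<'E'
from h import *
r=grab("u");crop(r["top"],180,150,360,260,4,"u1");crop(r["scene"],270,180,350,260,6,"u2")
E
```

```text
clock: 45.5
position: [0.5017, 0.3542, 0.1841]
ee_rot: [-2.492, -1.906, -0.02]
force: [0.7, 1.1, 0.8]
width: 0.8
clock: 46.17
position: [0.4993, 0.0874, 0.1765]
ee_rot: [2.504, 1.893, -0.002]
force: [-0.2, 0.1, -0.7]
width: 0.85
clock: 46.83
position: [0.4999, 0.0947, 0.0657]
ee_rot: [2.499, 1.904, 0.003]
force: [0.5, 0.0, 0.5]
width: 0.85
```

View pics/u1.png

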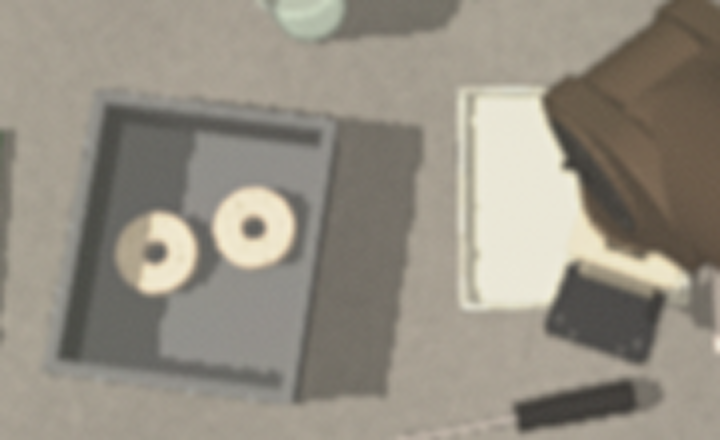

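View pics/u2.png

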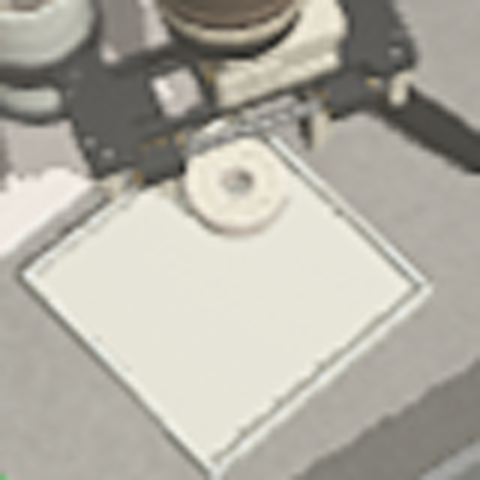

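```bash
python3 -m crank '[[0.85,0,-0.005,-0.04,0],[0.85,0,0,-0.03,0],[0.85,0,0,-0.013,0],[0.85,0,0,0,0],[0.85,0,0,0,0],[0,0,0,0,0],[0,0,0,0,0],[0,0,0,0,0]]' 25
python3 -m crank '[[0,0,0,0,0],[0,0,0,0,0],[0,0,0,0,0],[0,0,0,0.06,0],[0,0,0,0.1,0],[0,0,0,0.1,0],[0,0,0.02,0.08,0],[0,0,0.08,0,0]]' 25
```

```text
clock: 47.6
position: [0.4994, 0.0907, 0.0313]
ee_rot: [2.501, 1.901, 0.001]
force: [1.0, 0.0, 0.1]
width: 0.684
clock: 48.27
position: [0.5024, 0.127, 0.1722]
ee_rot: [2.504, 1.888, 0.008]
force: [1.3, -0.7, -2.3]
width: 0.644
```

```bash
python3 -m crank '[[0,-0.01,0.09,0,0],[0,-0.02,0.09,0,0],[0,-0.025,0.09,0,0],[0,-0.025,0.09,0,0],[0,-0.025,0.09,0,0],[0,-0.025,0.08,0,0],[0,-0.016,0.05,0,0],[0,0,0.015,0,0]]' 25
python3 -m crank '[[0,0,0,0,0],[0,0,0,0,0],[0,0,0,-0.08,0],[0,0,0,-0.08,0],[0,0,0,-0.08,0],[0,0,0,-0.02,0],[0,0,0,0,0],[0,0,0,0,0]]' 25
```

```text
clock: 48.93
position: [0.4375, 0.3731, 0.1669]
ee_rot: [-2.493, -1.907, -0.0]
force: [-0.2, 0.6, -0.5]
width: 0.643
clock: 49.6
position: [0.4413, 0.368, 0.0636]
ee_rot: [2.502, 1.899, -0.0]
force: [-0.7, -0.7, -1.3]
width: 0.638
```

```bash
python3 -m crank '[[0.75,0,0,0,0],[0.75,0,0,0,0],[0.75,0,0,0,0],[0.75,0,0,0.06,0],[0.75,0,0,0.1,0],[0.75,0,0,0.1,0],[0.75,0,0,0.1,0],[0.75,-0.03,0.06,0,0]]' 25
python3 -m crank '[[0.75,-0.04,0.09,0,0],[0.75,-0.04,0.09,0,0],[0.75,-0.04,0.09,0,0],[0.75,-0.04,0.09,0,0],[0.75,0,0.05,0,0],[0.75,0,0,0,0],[0.75,0,0,0,0],[0.75,0,0,0,0]]' 25
python3 - <<'E'
from h import *
r=grab("v");crop(r["top"],180,120,500,260,2.5,"v1");crop(r["scene"],200,110,430,320,2.8,"v2");crop(r["top"],350,150,420,220,8,"v3")
E
```

```text
clock: 50.27
position: [0.4342, 0.3917, 0.2154]
ee_rot: [2.506, 1.891, 0.018]
force: [1.3, 1.5, 1.6]
width: 0.748
clock: 50.93
position: [0.3652, 0.5559, 0.2072]
ee_rot: [2.501, 1.9, 0.0]
force: [-0.2, -0.2, -0.5]
width: 0.749
```

View pics/v1.png

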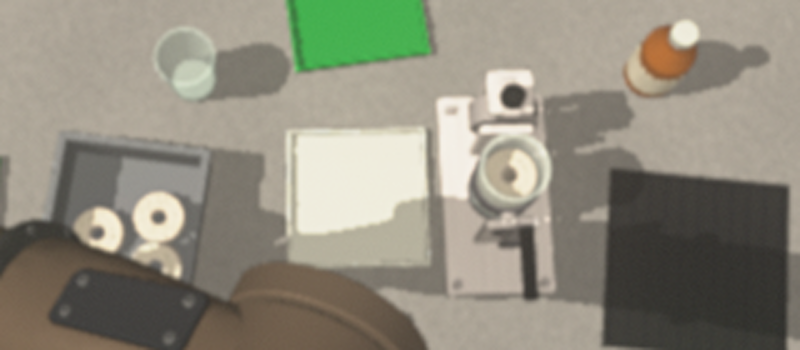

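View pics/v2.png

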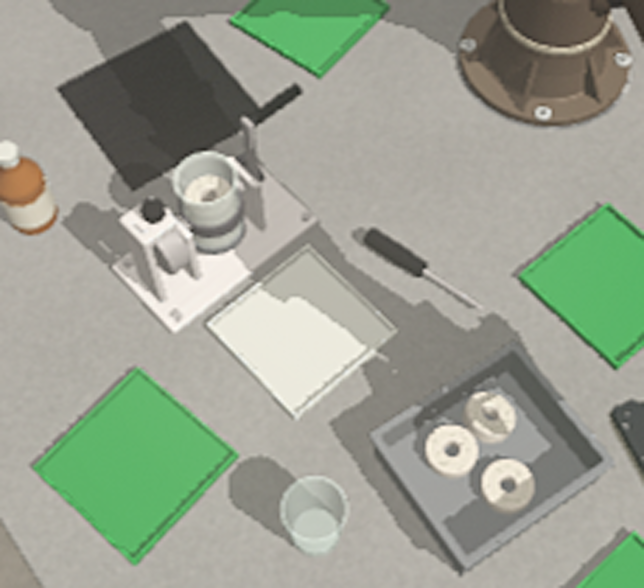

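View pics/v3.png

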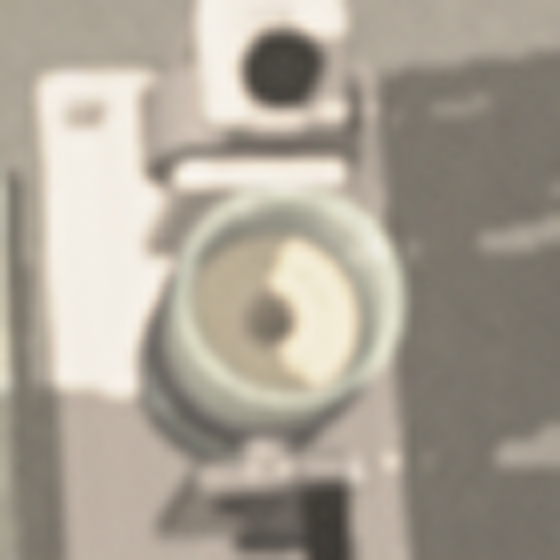

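```bash
python3 - <<'E'
from h import *
print("hole seen",(383.75,189.75),"expected at top z .121",proj("top",(.5535,-.0305,.119)), "if 3 rings/.103",proj("top",(.5535,-.0305,.101)), "mouth",proj("top",(.5535,-.0305,.157)))
s=cv2.imread("pics/scene_v.png");crop(s,235,140,305,210,8,"v4")
print("sc expected",proj("scene",(.5535,-.0305,.119)),"mouth",proj("scene",(.5535,-.0305,.157)))
E
```

```text
hole seen (383.75, 189.75) expected at top z .121 [383.71689487 190.55095448] if 3 rings/.103 [382.7029765 191.9898339] mouth [385.95666203 187.37243934]
sc expected [274.04539043 179.09017322] mouth [272.84263663 172.84913158]
```

View pics/v4.png

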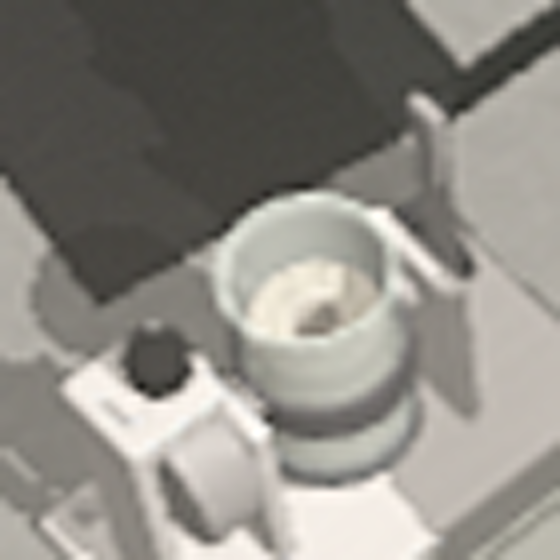

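All checks agree: the top ring's hole is at (274.8,179.4) in scene and (383.8,189.8) in top, which fits four flat stacked rings. The mat and tray are empty and the gripper is clear.

```bash
python3 -c "
from cell import arm
print(arm.observe()['force'],arm.observe()['clock']);print(arm.sign_off())"
```

```text
[ 0.17038597 -1.1093983   0.24720303] 51.0333
the job is handed in; nothing more can be done
None
```

The job is done and handed in at 51 s of the 210 s allowed; the sign-off returns no verdict.

- **Tube and lock pin:** I swung the tube upright by the lever until the stop pushed back with 24 N. I then pushed the lock pin down to a hard stop, with its knob at about 175 mm, the stated fully-home height. That press went to 58 N at the fingertips, under the 120 N wrist limit.
- **Clean rings:** I dropped all four clean rings on the mat into the tube; there was no fifth. The first ring touched the -x side of the flare with about 3 N, so I moved 1–2 mm before letting go. The other three went in without contact.
- **Spent rings:** I moved all three spent rings from the white tray into the wash tub.

**Last checks:** Both cameras put the top ring's hole within 1 pixel of where a flat stack of four should show it. All three spent rings lay on the tub floor, and the mat and tray were empty. The bottle, beaker and screwdriver looked undisturbed, and the gripper was clear of everything.

**Disagreements:** The two cameras differed by 2–6 mm on ring positions, so I used their averages. The tube centre found by touch was about 2 mm further in +x than the cameras showed. I saw no knocked ring and no slackened grip.

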